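# Nip freshly glued lino blocks in the pedal press

### The job

Slide the press's transport lock fully out, lay all the lino blocks from the cutting mat flat in the press bed, lino up and side by side, and press the pedal down to its stop and hold it there for two seconds. Then let the pedal up, move every block to the drying tray, lying flat and lino up, and slide the transport lock fully home again; leave the other things on the table where they are.

Things in the scene. Friction and masses are not known exactly. Their poses are not given: they have to be found in the camera images.
- press: bench nipping press, fixed; grey base plate 30 mm thick, x from -150 to +110, y +-150 mm about the origin, which is at the underside below the middle of the bed. Its x points away from the pedal side. Pedal and lock are at the front (-x), the platen hinge at the back (x +92, z 60 mm)
- bed (a point): centre of the bed floor, 30 mm above the press origin, axes as the press. The bed is a field 130 (x) x 260 mm (y) in a steel rim 8 mm wide and 8 mm high; three blocks fit side by side, long sides along x, about 85 mm apart
- platen (a joint): angle (rad) of the aluminium platen with felt: 0 open, standing 155 mm up from its hinge and leaning slightly back (top about 215 mm above the table); 1.65 shut over the bed, swinging towards -x. Driven by the pedal only. Shut, it clears flat blocks by about 3 mm; a block on the rim or on another block stops it
- pedal (a joint): angle of the hinged spring pedal (rad): 0 up at rest, 0.40 down at its stop (platen shut). Its hinge runs along the press's y at x -85, z 62 mm; a spring brings it back when let go. About 5 N at the pad starts it, 10 N hold it at the stop. While the lock is in, the tongue stops it between 0.1 and 0.2
- pedal_pad (a point): centre of the top of the pedal's pad, a ribbed steel plate 66 (x) x 80 mm (y), 105 mm in front of the pedal hinge. At rest it slopes up to the front by 0.2 rad, centre about 87 mm above the table; at the stop it slopes down by 0.2 rad, centre about 45 mm above the table
- lock (a joint): travel of the transport lock slide (m): 0 locked (its steel tongue lies under the pedal arm), 0.050 fully out at its end stop, pedal free. Grows along the press's +y; stays where it is left; 2.5 N of friction
- lock_grip (a point): centre of the top of the lock's black upright grip, 16 (press x) x 30 mm (press y), 84 mm above the table, rising 48 mm clear of the base in front of the bed, 130 mm from the press origin towards -x and 75 mm (locked) to 125 mm (unlocked) towards +y
- tray: shallow open wooden drying tray, fixed, 300 (x) x 160 (y) mm outside, walls 5 mm thick and 14 mm high, floor 5 mm thick. Origin at the centre of its underside. Takes three blocks side by side, long sides along its y, about 85 mm apart
- mat: green cutting mat, fixed, 340 (x) x 180 (y) x 2 mm, flat on the table at the other side of the press from the tray; the blocks start on it. Origin at the centre of its underside
- block_a: lino printing block: a flat plain-wood block with grey lino glued on top, 95 long (its x) x 40 wide (its y) x 23 mm thick (its z), 0.11 kg. Origin at the centre of the underside, z up through the lino face. Starts flat on the cutting mat. May be absent (None throughout); a block held by the fingers also reads None
- block_b: lino printing block: a flat plain-wood block with grey lino glued on top, 85 long (its x) x 40 wide (its y) x 23 mm thick (its z), 0.11 kg. Origin at the centre of the underside, z up through the lino face. Starts flat on the cutting mat. May be absent (None throughout); a block held by the fingers also reads None
- block_c: lino printing block: a flat plain-wood block with grey lino glued on top, 75 long (its x) x 40 wide (its y) x 23 mm thick (its z), 0.11 kg. Origin at the centre of the underside, z up through the lino face. Starts flat on the cutting mat. May be absent (None throughout); a block held by the fingers also reads None
- phone: black phone lying flat, 150 x 72 x 9 mm; a bystander, origin at its underside
- brayer: ink roller with a dark wooden handle, lying on the table, 165 mm long, 36 mm tall, 90 mm wide at the roller; a bystander, origin at its underside
- ink_tin: small closed round tin, 55 mm across, 30 mm tall; a bystander, origin at its underside
- glue: white bottle with red cap, 56 mm across, 150 mm tall; a bystander, origin at its underside
- tape: roll of tape lying flat, 90 mm across, 24 mm tall; a bystander, origin at its underside
Things that resemble listed ones, but are neither listed nor needed, are in the scene too. Leave any pink or yellow look-alike of the block_b alone.

How it is judged:
By the outcome, as a careful person would: the job done as asked, in the order asked, and still so for the second after the job is handed in, with the robot touching nothing.
Of block_a, block_b, block_c only 2 to 3 are there at a start; the rules pass over those that are not, and their reading is None.
At some moment in a run one of block_a, block_b, block_c may be knocked a few centimetres aside while the robot is not near it.
Once in a run the grip may slacken for a moment while it holds something.
It also fails if it takes over 210 s, if anything falls off the work surface, if the arm or the gripper's body presses on something with over 40 N, if the wrist force passes 120 N, or if a joint passes its speed limit or range.

### The arm

A 6-joint arm with a two-finger parallel gripper is mounted at the origin on the work surface. World frame = base frame: x ahead of the robot, y to its left, z up, the work surface at z = 0. Lengths are in m, angles in degrees, forces in N, time in s.
With the tool pointing down it reaches from about 0.4 to 0.825 m from the base axis. Payload 7 kg.
Tool frame: the origin (TCP) lies midway between the tips of the shut fingers; the grasp point (between the pads) lies 19 mm behind it; z points along the fingers, y is the line along which they close (so a half turn about z gives the same grasp; the last joint's range is limited). The gripper opens to 88 mm and grips with 3 to 60 N. Pads are 19 mm wide; open, the fingers measure 130 mm over their backs; the gripper's body (78 mm by 193 mm) begins 47 mm behind the grasp point.
Start: joints at [-57.978, 20.546, 0.682, 0, -70.136, -16.507], TCP at [0.181, -0.65, 0.227] pointing down, gripper open.
Joint ranges: [-176.03, 176.03], [-82.01, 121.73], [-58.28, 71.71], [-173.87, 95.51], [-174.79, -0.11], [-173.66, 173.66]. Speed limits (degrees/s): [136.94, 136.94, 172.46, 180, 180, 180].

### API

Orientations are given as [roll, pitch, yaw] about the fixed x, y, z axes, in that order (R = Rz(yaw) Ry(pitch) Rx(roll)).
In Python, from plant import ctrl gives the robot as it stands. The module is installed in compiled form; this text tells all that it offers.
- The arm moves only by the tool send_rows, never from a script. Its argument "plan" is a list that holds one entry, the list of rows, each a list of 6 numbers: the shift along the tool's x, y, z in cm, then the turn, a rotation vector about the tool's x, y, z in degrees. A call has 1 to 8 rows; each row is the pose to reach, as a shift and turn from the pose commanded when the call began, along the tool's axes at that moment; what a row does not reach only later rows make up. A row lasts 1/12 s, in which the tool goes at most 41.7 mm and 7.16 degrees, less where a joint would pass 70% of its speed; a pose out of reach is approached as far as the arm can. A call with a gripper value outside its range is refused whole. "fingers" is the opening, from 0 (shut) to 1 (fully open), set as the call begins (left out, the last holds). The fingers move at their own pace and stop on an object; the grip force is fixed at half the most. Time passes only in rows, so rows that repeat a pose let the fingers close. It gives the time, the measured TCP pose, the force, the opening and the grip force at its end, in the units of the state.
- ctrl.get_obs(): the state, without advancing time (a new reading comes with each control period).
- ctrl.snapshot(name): name is "scene" or "top" or "wrist"; returns a dict with "img" (480x640x3 uint8, red, green, blue), "K" (3x3 intrinsics, pixels), "k1" (the pictures are not rectified: a ray, as slopes to the right and down, at radius r is drawn at 1 + k1 r^2 times it, then the intrinsics apply), "pose" (4x4, takes a point from camera to world coordinates). Camera axes: x right, y down, z forward; pixel columns grow to the right and rows downward; lengths in m; the calibration is good to about 2 mm. A picture is of the moment at which its call begins. There is no depth.
- ctrl.close_job(): hands the job in; it is judged then, once.
The state is a dict: "clock": time; "joint_pos": joint angles; "qvel": joint speeds; "tau": joint torques, N m; "tool_pos": TCP position; "orientation": TCP orientation; "force": force on the tool from outside, world axes, zero at the start; "moment": the same for the moment, N m; "opening": finger opening in m; "gripper_force": force on a finger pad.
Only numpy, scipy, OpenCV 4.12 (cv2) and the standard library are available. Lean on these libraries where they do the work, as an engineer would, in place of code of your own. Each camera call takes 0.05 s, during which the arm holds its last target. There are 200 camera calls.

## Working session

There is one attempt and no reset: what is moved stays moved. The work goes in short steps, Python scripts to look and compute and a tool call to move; the robot and the scene stay as the last step left them, time stands still between calls to the robot, and variables do not carry over. Pictures are saved under pics/ and viewed, at most 16 in all, crops included, and the job is handed in when it is done.

Besides the shell and the picture viewer there is one more tool, called after "Emit:" as name(argument=value, ...), one argument or row to a line, values as JSON. send_rows: Moves the arm, as the interface text tells. Its arguments: {"type":"object","properties":{"plan":{"type":"array","items":{"type":"array","items":{"type":"array","items":{"type":"number"}}}},"fingers":{"type":"number"}},"required":["plan"]}

```bash
mkdir -p pics; cat > h.py <<'E'
import numpy as np,cv2
from plant import ctrl
from scipy.spatial.transform import Rotation as R
def snap(n,f=None):
    s=ctrl.snapshot(n)
    s['img']=np.asarray(s['img'])
    if f: cv2.imwrite('pics/'+f,s['img'][:,:,::-1])
    return s
def ray(s,u,v):
    K=np.array(s['K']);d=np.array([(u-K[0,2])/K[0,0],(v-K[1,2])/K[1,1]]);k=s['k1'];p=d.copy()
    for _ in range(30): p=d/(1+k*(p@p))
    P=np.array(s['pose']);return P[:3,3],P[:3,:3]@np.array([p[0],p[1],1])
def onz(s,u,v,z):
    o,d=ray(s,u,v);return o+d*(z-o[2])/d[2]
def proj(s,X):
    P=np.array(s['pose']);K=np.array(s['K']);c=P[:3,:3].T@(np.array(X)-P[:3,3]);p=c[:2]/c[2];p=p*(1+s['k1']*(p@p));return K[0,0]*p[0]+K[0,2],K[1,1]*p[1]+K[1,2]
def st():
    o=ctrl.get_obs();print({k:np.round(o[k],3).tolist() for k in('clock','joint_pos','tool_pos','orientation','force','opening','gripper_force')});return o
def to(xyz,yaw=None):
    """tool-frame shift (cm) and z turn (deg) to world point, tool down"""
    o=ctrl.get_obs();r=R.from_euler('xyz',o['orientation'],degrees=True)
    print('shift cm',np.round(r.inv().apply(np.array(xyz)-o['tool_pos'])*100,2),'rpy',np.round(o['orientation'],2))
    if yaw is not None:
        t=R.from_euler('xyz',[180,0,yaw],degrees=True);print('turn',np.round((r.inv()*t).as_rotvec(degrees=True),2))
E
python3 - <<'E'
from h import *
st()
for n in('scene','top','wrist'):
    s=snap(n,n+'0.png');print(n,np.round(s['K'],1).tolist(),s['k1'],np.round(s['pose'],3).tolist())
E
```

```text
{'clock': 0.0, 'joint_pos': [-57.979, 20.59, 0.63, -0.021, -70.135, -16.507], 'tool_pos': [0.18, -0.65, 0.226], 'orientation': [179.903, -0.008, -164.493], 'force': [-0.349, 0.714, -0.496], 'opening': 0.087, 'gripper_force': 0.0}
scene [[615.4, 0.0, 314.0], [0.0, 615.4, 237.1], [0.0, 0.0, 1.0]] -0.06010788300103171 [[0.674, 0.462, -0.577, 1.5], [0.739, -0.42, 0.527, -0.913], [0.001, -0.781, -0.624, 1.161], [0.0, 0.0, 0.0, 1.0]]
top [[513.1, 0.0, 327.9], [0.0, 513.1, 246.7], [0.0, 0.0, 1.0]] -0.010489683073951159 [[-0.008, -0.989, 0.147, 0.301], [-1.0, 0.008, -0.004, 0.026], [0.003, -0.147, -0.989, 1.319], [0.0, 0.0, 0.0, 1.0]]
wrist [[366.7, 0.0, 320.7], [0.0, 366.7, 245.1], [0.0, 0.0, 1.0]] -0.030464538216822958 [[-0.267, 0.934, 0.237, 0.117], [0.964, 0.259, 0.067, -0.667], [0.001, 0.246, -0.969, 0.383], [0.0, 0.0, 0.0, 1.0]]
```

View pics/top0.png

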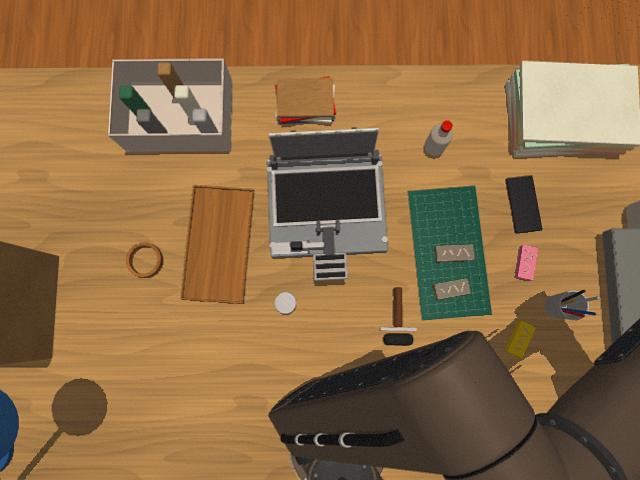

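View pics/scene0.png

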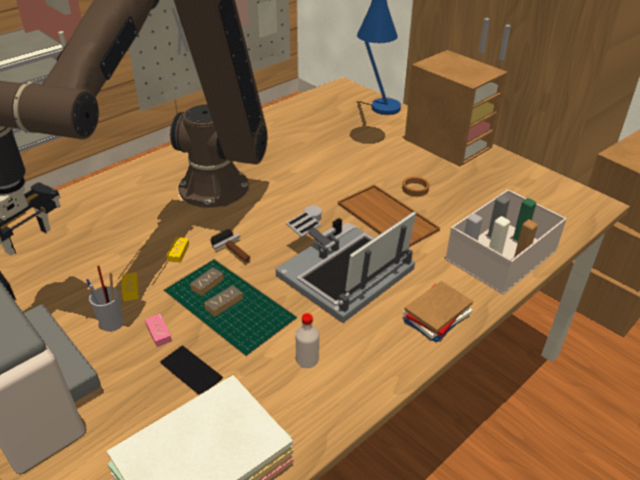

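Top view: two blocks sit on the mat, at about (455,254) and (452,289). The press is at (327,205), its lock grip at (297,246), the pedal pad at (330,266) and the tray at (218,244). The tape roll is at (144,260), the tin at (285,303) and the brayer at (398,310).

```bash
python3 - <<'E'
from h import *
s=snap('top');im=s['img']
cv2.imwrite('pics/crop1.png',cv2.resize(im[120:312,178:434][:,:,::-1],(800,600),interpolation=cv2.INTER_CUBIC))
hsv=cv2.cvtColor(im,cv2.COLOR_RGB2HSV)
m=cv2.inRange(hsv,(65,90,40),(95,255,255)); m[:,:400]=0;m[:180]=0;m[330:]=0
c=max(cv2.findContours(m,0,2)[0],key=cv2.contourArea)
h=cv2.convexHull(c);q=cv2.boxPoints(cv2.minAreaRect(h));w=np.array([onz(s,*p,.002)[:2] for p in h[:,0]],np.float32)
print('mat',cv2.minAreaRect(w))
f=np.zeros(m.shape,np.uint8);cv2.fillPoly(f,[h],255)
b=cv2.morphologyEx(cv2.bitwise_and(f,cv2.bitwise_not(m)),cv2.MORPH_OPEN,np.ones((5,5)))
for c in cv2.findContours(b,0,2)[0]:
    if cv2.contourArea(c)<100: continue
    w=np.array([onz(s,*p,.025)[:2] for p in c[:,0]],np.float32);r=cv2.minAreaRect(w);print('block',cv2.boundingRect(c),r)
    print(np.round(cv2.boxPoints(r),3).tolist())
E
```

```text
mat ((0.48134759068489075, -0.291946142911911), (0.33719730377197266, 0.17836008965969086), 4.431781768798828)
block (434, 279, 36, 21) ((0.3834163546562195, -0.2898520529270172), (0.04233377426862717, 0.09187602251768112), 9.773002624511719)
[[0.35499998927116394, -0.24799999594688416], [0.3700000047683716, -0.33899998664855957], [0.41200000047683716, -0.3319999873638153], [0.3959999978542328, -0.2409999966621399]]
block (435, 244, 40, 19) ((0.4746467173099518, -0.30054670572280884), (0.04371504485607147, 0.10134980827569962), 1.7874406576156616)
[[0.45100000500679016, -0.25099998712539673], [0.45399999618530273, -0.35199999809265137], [0.49799999594688416, -0.35100001096725464], [0.4950000047683716, -0.24899999797344208]]
```

View pics/crop1.png

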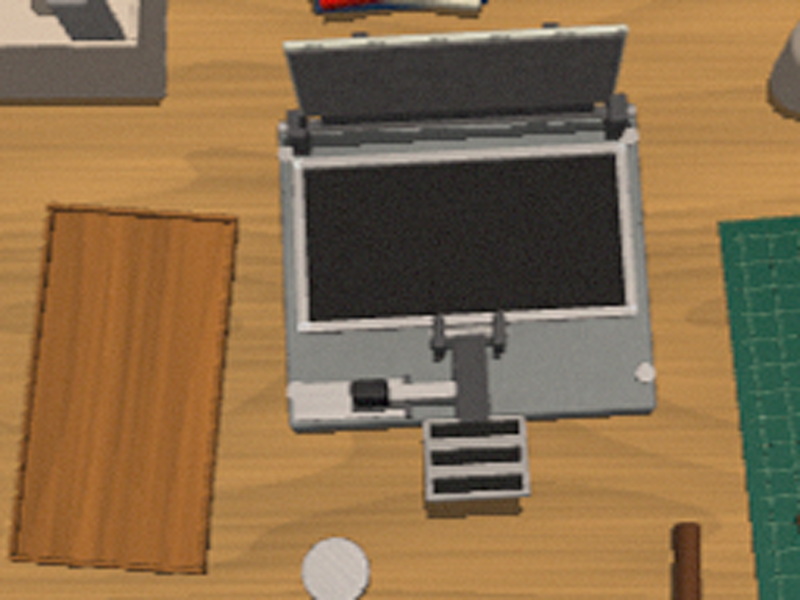

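The crop (origin 178,120, scale 3.125) shows the empty bed with rim corners near (293,157), (627,143), (637,312) and (300,331). The lock grip is at (370,390), the pedal pad at (475,458), and the tray corners at (50,206), (238,218), (207,573) and (10,560).

```bash
python3 - <<'E'
from h import *
s=snap('top');g=lambda u,v,z:onz(s,178+u/3.125,120+v/3.125,z)
bed=np.array([g(*p,.030)[:2] for p in((304,167),(621,154),(634,305),(309,321))])
rim=np.array([g(*p,.038)[:2] for p in((293,157),(627,143),(637,312),(300,331))])
tr=np.array([g(*p,.014)[:2] for p in((50,206),(238,218),(207,573),(10,560))])
pad=np.array([g(*p,.087)[:2] for p in((423,422),(522,417),(529,493),(427,500))])
for n,q in(('bed',bed),('rim',rim),('tray',tr),('pad',pad)):
    e=[(q[1]-q[0]),(q[2]-q[1])];print(n,np.round(q.mean(0),4),'side',[np.round(np.linalg.norm(x),3) for x in e],'ang of 0->1',[np.round(np.degrees(np.arctan2(x[1],x[0])),2) for x in(e[0],q[2]-q[3],e[1],q[3]-q[0])])
print('grip',np.round(g(370,383,.084),4), np.round(g(370,395,.084),4))
E
```

```text
bed [0.6255 0.0213] side [np.float64(0.264), np.float64(0.128)] ang of 0->1 [np.float64(-87.98), np.float64(-87.56), np.float64(-176.51), np.float64(-177.79)]
rim [0.6245 0.0236] side [np.float64(0.276), np.float64(0.143)] ang of 0->1 [np.float64(-87.93), np.float64(-87.14), np.float64(-178.03), np.float64(-177.3)]
tray [0.5048 0.3029] side [np.float64(0.158), np.float64(0.296)] ang of 0->1 [np.float64(-94.19), np.float64(-94.17), np.float64(175.89), np.float64(175.45)]
pad [0.4354 0.0167] side [np.float64(0.077), np.float64(0.059)] ang of 0->1 [np.float64(-87.52), np.float64(-86.51), np.float64(-175.52), np.float64(-177.31)]
grip [0.495  0.0982 0.084 ] [0.4856 0.0982 0.084 ]
```

Emit:
send_rows(
  plan=[
    [[-29.2,23,0,0,0,-38],[-29.2,23,0,0,0,-38],[-29.2,23,0,0,0,-38],[-29.2,23,0,0,0,-38],[-29.2,23,0,0,0,-38],[-29.2,23,0,0,0,-38],[-29.2,23,0,0,0,-38],[-29.2,23,0,0,0,-38]],
  ],
  fingers=0.5,
)

```text
clock: 0.92
tool_pos: [0.3784, -0.3798, 0.2268]
orientation: [-180.0, 0.0, -126.5]
force: [0.8, 0.2, -0.4]
opening: 0.045
gripper_force: 0.0
```

```bash
python3 - <<'E'
from h import *
st();to((.455,.095,.226),-87.6)
E
```

```text
{'clock': 0.917, 'joint_pos': [-24.144, 7.433, -16.83, -0.0, -65.708, -12.33], 'tool_pos': [0.378, -0.38, 0.227], 'orientation': [-179.972, 0.006, -126.475], 'force': [0.811, 0.219, -0.442], 'opening': 0.045, 'gripper_force': 0.0}
shift cm [-42.73  22.07   0.07] rpy [-1.7997e+02  1.0000e-02 -1.2647e+02]
turn [-3.000e-02 -0.000e+00 -3.887e+01]
```

Emit:
send_rows(
  plan=[
    [[-45.1,18.9,0,0,0,-38.9],[-45.1,18.9,0,0,0,-38.9],[-45.1,18.9,0,0,0,-38.9],[-45.1,18.9,0,0,0,-38.9],[-45.1,18.9,0,0,0,-38.9],[-45.1,18.9,0,0,0,-38.9],[-45.1,18.9,0,0,0,-38.9],[-45.1,18.9,0,0,0,-38.9]],
  ],
)

```text
clock: 1.58
tool_pos: [0.4568, -0.0557, 0.227]
orientation: [-179.9, 0.0, -87.6]
force: [0.7, -0.5, -0.6]
opening: 0.0439
gripper_force: 0.0
```

```bash
python3 - <<'E'
from h import *
st();to((.495,.095,.226),-87.6)
snap('wrist','w1.png')
E
```

```text
{'clock': 1.583, 'joint_pos': [17.676, -0.239, -25.159, 0.001, -65.015, -15.227], 'tool_pos': [0.457, -0.056, 0.227], 'orientation': [-179.937, 0.016, -87.551], 'force': [0.708, -0.477, -0.641], 'opening': 0.044, 'gripper_force': 0.0}
shift cm [-14.9   -4.46   0.11] rpy [-1.7994e+02  2.0000e-02 -8.7550e+01]
turn [-0.06  0.02  0.05]
```

View pics/w1.png

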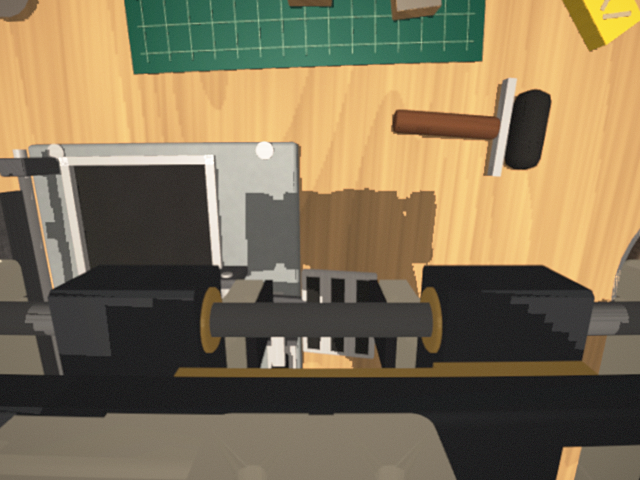

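The wrist camera sees the tool +x side. The press plate corner (-150,-150) is at (299,143), and the rim's front outer corner is near (214,156).

```bash
python3 - <<'E'
from h import *
s=snap('wrist');im=s['img']
g=cv2.cvtColor(im,cv2.COLOR_RGB2GRAY)
print('plate',onz(s,299,143,.03),onz(s,299,250,.03),'rim',onz(s,214,155,.038),'bed',onz(s,206,164,.03),onz(s,219,260,.03))
for c in((.625,.0225),):
  for a in(2.4,):
    r=lambda x,y:np.array(c)+R.from_euler('z',a,degrees=True).as_matrix()[:2,:2]@[x,y]
    for p in((-.15,-.15,.03),(-.073,-.138,.038),(-.065,-.13,.03)): print(p,r(*p[:2]),proj(s,[*r(*p[:2]),p[2]]))
E
```

```text
plate [ 0.48286252 -0.12244225  0.03      ] [ 0.47966656 -0.01903061  0.03      ] rim [ 0.56042779 -0.10827415  0.038     ] bed [ 0.5705469  -0.09945924  0.03      ] [ 0.56024057 -0.00483094  0.03      ]
(-0.15, -0.15, 0.03) [ 0.48141292 -0.13364977] (np.float64(300.94355672329215), np.float64(130.59615273465153))
(-0.073, -0.138, 0.038) [ 0.55784287 -0.11843587] (np.float64(216.56561828773746), np.float64(143.74882444153587))
(-0.065, -0.13, 0.03) [ 0.56550085 -0.11010789] (np.float64(211.01715294844823), np.float64(152.7063628301794))
```

```bash
python3 - <<'E'
from h import *
s=snap('wrist');to((.492,.096,.20),-87.6)
im=s['img'];hsv=cv2.cvtColor(im,cv2.COLOR_RGB2HSV)
# low-saturation plate vs wood: find corner
m=cv2.inRange(hsv,(0,0,60),(180,60,255));m[:80]=0;m[260:]=0;m[:,:120]=0;m[:,330:]=0
for v in(160,170,180): r=np.where(m[v])[0];print(v,r.min(),r.max())
for u in(235,250,285): r=np.where(m[:,u])[0];print(u,r.min())
print(proj(s,[.48141,-.13365,.03]))
E
```

```text
shift cm [-14.93  -4.16   2.68] rpy [-1.7997e+02  1.0000e-02 -8.7280e+01]
turn [-0.03  0.01  0.32]
160 120 299
170 206 299
180 206 300
235 139
250 139
285 139
(np.float64(299.9477217317988), np.float64(133.52787268717736))
```

Emit:
send_rows(
  plan=[
    [[-15.1,-4.2,0,0,0,0],[-15.1,-4.2,0,0,0,0],[-15.1,-4.2,0,0,0,0],[-15.1,-4.2,0,0,0,0],[-15.1,-4.2,0,0,0,0],[-15.1,-4.2,8.5,0,0,0],[-15.1,-4.2,8.5,0,0,0],[-15.1,-4.2,8.5,0,0,0]],
  ],
)

```text
clock: 2.4
tool_pos: [0.488, 0.092, 0.1351]
orientation: [179.4, -0.2, -87.7]
force: [-2.0, -0.9, -1.2]
opening: 0.0438
gripper_force: 0.0
```

```bash
python3 - <<'E'
from h import *
s=snap('scene');to((.492,.098,.052),-87.6);cv2.imwrite('pics/s1.png',cv2.resize(s['img'][170:320,250:450][:,:,::-1],(800,600),interpolation=2))
E
```

```text
shift cm [-0.59 -0.31  8.63] rpy [179.56  -0.22 -87.68]
turn [ 0.44 -0.22 -0.08]
```

View pics/s1.png

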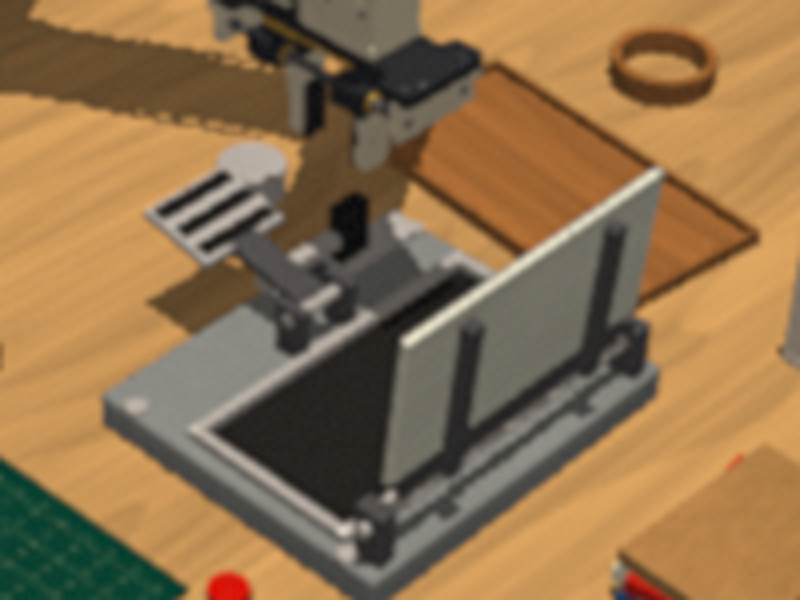

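The gripper hovers above the black lock grip, whose top centre is at about crop (350,203), full image (337.5,220.8).

```bash
python3 - <<'E'
from h import *
s=snap('scene');g=lambda u,v,z:np.round(onz(s,250+u/4,170+v/4,z),4)
print('grip',g(350,203,.084),'plate front-right',g(105,395,.03),'right-back',g(372,572,.03),'left-back',g(657,378,.03),'pad',g(217,216,.087),'rimR',g(192,430,.038))
to((.492,.098,.052),-87.6)
E
```

```text
grip [0.4956 0.0986 0.084 ] plate front-right [ 0.4893 -0.1292  0.03  ] right-back [ 0.7351 -0.1119  0.03  ] left-back [0.735  0.1671 0.03  ] pad [0.4452 0.0144 0.087 ] rimR [ 0.5634 -0.114   0.038 ]
shift cm [-0.5  -0.06  8.91] rpy [ 1.7982e+02 -1.4000e-01 -8.7640e+01]
turn [ 0.18 -0.14 -0.04]
```

Emit:
send_rows(
  plan=[
    [[-0.5,-0.3,4,0,0,0],[-0.5,-0.3,6.5,0,0,0],[-0.5,-0.3,8.8,0,0,0],[-0.5,-0.3,8.8,0,0,0],[-0.5,-0.3,8.8,0,0,0]],
  ],
)

```text
clock: 2.92
tool_pos: [0.4964, 0.0998, 0.0552]
orientation: [-180.0, -0.0, -87.6]
force: [0.7, -0.1, 1.0]
opening: 0.0442
gripper_force: 0.0
```

Emit:
send_rows(
  plan=[
    [[0,0,0,0,0,0],[0,0,0,0,0,0],[0,0,0,0,0,0],[0,0,0,0,0,0],[0,0,0,0,0,0],[0,0,0,0,0,0]],
  ],
  fingers=0,
)

```text
clock: 3.42
tool_pos: [0.4929, 0.0991, 0.0539]
orientation: [179.8, -0.1, -87.6]
force: [-10.3, 1.2, 10.4]
opening: 0.016
gripper_force: 30.0
```

Emit:
send_rows(
  plan=[
    [[-0.8,0.3,0,0,0,0],[-1.6,0.3,0,0,0,0],[-2.4,0.3,0,0,0,0],[-3.2,0.3,0,0,0,0],[-4,0.3,0,0,0,0],[-4.6,0.3,0,0,0,0],[-5.2,0.3,0,0,0,0],[-5.2,0.3,0,0,0,0]],
  ],
)

```text
clock: 4.08
tool_pos: [0.4903, 0.1483, 0.0537]
orientation: [179.9, -0.4, -87.5]
force: [12.7, -25.6, 4.2]
opening: 0.0162
gripper_force: 30.0
```

Emit:
send_rows(
  plan=[
    [[0.2,0,0,0,0,0],[0.2,0,0,0,0,0],[0.2,0,0,0,0,0],[0.2,0,0,0,0,0],[0.2,0,-4,0,0,0],[0.2,0,-8,0,0,0],[0.2,0,-12,0,0,0],[4,0,-14,0,0,0]],
  ],
  fingers=0.5,
)

```text
clock: 4.75
tool_pos: [0.4944, 0.1174, 0.1982]
orientation: [-179.6, 0.2, -87.3]
force: [1.9, -0.3, -0.2]
opening: 0.0434
gripper_force: 0.0
```

Emit:
send_rows(
  plan=[
    [[30,0,0,0,0,0],[30,0,0,0,0,0],[30,0,0,0,0,0],[30,0,0,0,0,0],[30,0,0,0,0,0],[30,0,0,0,0,0],[30,0,0,0,0,0],[30,0,0,0,0,0]],
  ],
  fingers=0.75,
)

```text
clock: 5.42
tool_pos: [0.5042, -0.1908, 0.1928]
orientation: [180.0, -0.0, -87.7]
force: [1.0, 1.1, 0.1]
opening: 0.0659
gripper_force: 0.0
```

```bash
cat >> h.py <<'E'
def blocks(s,lo=(65,90,40),name=None):
    im=s['img'];hsv=cv2.cvtColor(im,cv2.COLOR_RGB2HSV)
    m=cv2.inRange(hsv,lo,(95,255,255));m=cv2.morphologyEx(m,cv2.MORPH_OPEN,np.ones((3,3)))
    c=max(cv2.findContours(m,0,2)[0],key=cv2.contourArea);f=np.zeros(m.shape,np.uint8);cv2.fillPoly(f,[cv2.convexHull(c)],255)
    b=cv2.morphologyEx(cv2.bitwise_and(f,cv2.bitwise_not(m)),cv2.MORPH_OPEN,np.ones((5,5)))
    for c in cv2.findContours(b,0,2)[0]:
        if cv2.contourArea(c)<150: continue
        w=np.array([onz(s,*p,.025)[:2] for p in c[:,0]],np.float32);r=cv2.minAreaRect(w)
        print('blk px',cv2.boundingRect(c),'ctr',np.round(r[0],4),'size',np.round(r[1],3),'ang',round(r[2],1))
E
python3 - <<'E'
from h import *
st();s=snap('top','t2.png');blocks(s)
g=cv2.cvtColor(s['img'],cv2.COLOR_RGB2GRAY);cv2.imwrite('pics/t2c.png',cv2.resize(s['img'][170:350,260:500][:,:,::-1],(800,600),interpolation=2))
to((.476,-.302,.1),-88.2)
E
```

```text
{'clock': 5.417, 'joint_pos': [0.127, 9.259, -19.329, 0.022, -61.429, 2.122], 'tool_pos': [0.504, -0.191, 0.193], 'orientation': [179.983, -0.019, -87.741], 'force': [0.989, 1.123, 0.121], 'opening': 0.066, 'gripper_force': 0.0}
blk px (433, 278, 38, 22) ctr [ 0.3846 -0.2895] size [0.045 0.094] ang 9.7
blk px (422, 240, 53, 30) ctr [ 0.4707 -0.2843] size [0.134 0.075] ang 89.5
shift cm [11.07  3.24  9.26] rpy [ 1.7996e+02 -1.0000e-02 -8.7790e+01]
turn [ 0.04 -0.01  0.41]
```

View pics/t2c.png

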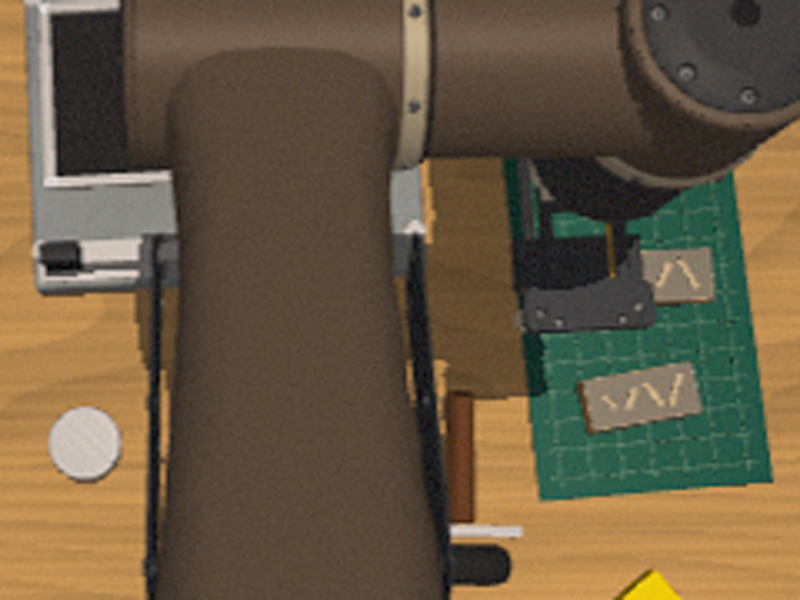

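The lock is out (grip at the slide's left end), and both blocks still lie on the mat. I'll grasp the far block first.

Emit:
send_rows(
  plan=[
    [[11.1,3.2,4,0,0,0.4],[11.1,3.2,6,0,0,0.4],[11.1,3.2,9,0,0,0.4],[11.1,3.2,12,0,0,0.4],[11.1,3.2,14,0,0,0.4],[11.1,3.2,14,0,0,0.4],[11.1,3.2,14,0,0,0.4]],
  ],
)

```text
clock: 6.05
tool_pos: [0.4763, -0.2983, 0.052]
orientation: [179.8, 0.1, -88.0]
force: [1.1, -1.1, 0.2]
opening: 0.0656
gripper_force: 0.0
```

```bash
python3 - <<'E'
from h import *
o=st();s=snap('wrist','w2.png')
to((.476,-.301,.007),-88.2)
s=snap('scene');cv2.imwrite('pics/s2.png',cv2.resize(s['img'][200:320,140:300][:,:,::-1],(800,600),interpolation=2))
E
```

```text
{'clock': 6.05, 'joint_pos': [-12.103, 20.19, -25.793, -0.0, -44.24, 14.132], 'tool_pos': [0.476, -0.298, 0.052], 'orientation': [179.783, 0.055, -87.971], 'force': [1.136, -1.145, 0.215], 'opening': 0.066, 'gripper_force': 0.0}
shift cm [0.23 0.21 4.69] rpy [ 1.7999e+02 -2.0000e-02 -8.7920e+01]
turn [ 0.01 -0.02  0.28]
```

View pics/s2.png

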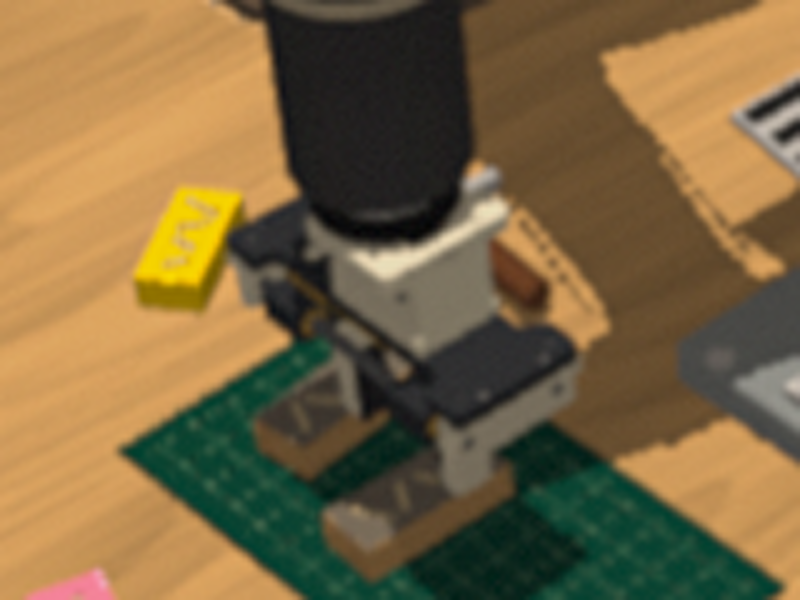

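The fingers straddle the block at about (430,500) in the crop, so I'll descend and close.

Emit:
send_rows(
  plan=[
    [[0.1,0.1,2,0,0,0.2],[0.1,0.1,3.5,0,0,0.2],[0.1,0.1,4.4,0,0,0.2],[0.1,0.1,4.4,0,0,0.2],[0.1,0.1,4.4,0,0,0.2]],
  ],
)

```text
clock: 6.57
tool_pos: [0.4772, -0.2999, 0.0103]
orientation: [-179.9, -0.0, -88.1]
force: [0.3, 0.1, -0.4]
opening: 0.0658
gripper_force: 0.0
```

Emit:
send_rows(
  plan=[
    [[0,0,0,0,0,0],[0,0,0,0,0,0],[0,0,0,0,0,0],[0,0,0,0,0,0],[0,0,0,0,0,0],[0,0,0,0,0,0]],
  ],
  fingers=0,
)

```text
clock: 7.07
tool_pos: [0.4765, -0.3002, 0.0095]
orientation: [-180.0, -0.0, -88.2]
force: [-1.4, 0.4, 5.0]
opening: 0.0398
gripper_force: 30.0
```

Emit:
send_rows(
  plan=[
    [[0,0,-3,0,0,0],[0,0,-6,0,0,0],[0,0,-9,0,0,0],[0,0,-12,0,0,0],[0,0,-12,0,0,0],[0,0,-12,0,0,0]],
  ],
)

```text
clock: 7.57
tool_pos: [0.477, -0.3003, 0.1307]
orientation: [-179.8, -0.0, -88.2]
force: [-1.4, -0.6, -2.1]
opening: 0.0398
gripper_force: 30.0
```

```bash
python3 - <<'E'
from h import *
o=st();r=R.from_euler('z',2.4,degrees=True).as_matrix()[:2,:2]
for y in(-.055,.055): print(y,np.array([.626,.026])+r@[0,y])
to((.626+.0023,-.029,.13),-177.6)
E
```

```text
{'clock': 7.567, 'joint_pos': [-12.301, 14.746, -21.156, -0.007, -53.886, 14.112], 'tool_pos': [0.477, -0.3, 0.131], 'orientation': [-179.794, -0.046, -88.193], 'force': [-1.37, -0.617, -2.11], 'opening': 0.04, 'gripper_force': 30.0}
-0.055 [ 0.62830316 -0.02895176]
0.055 [0.62369684 0.08095176]
shift cm [-26.64 -15.98   0.1 ] rpy [-1.7979e+02 -5.0000e-02 -8.8190e+01]
turn [-0.2   0.12 89.41]
```

Emit:
send_rows(
  plan=[
    [[-26.6,-16,0,0,0,50],[-26.6,-16,0,0,0,50],[-26.6,-16,0,0,0,50],[-26.6,-16,0,0,0,50],[-26.6,-16,0,0,0,50],[-26.6,-16,0,0,0,50],[-26.6,-16,0,0,0,50],[-26.6,-16,0,0,0,50]],
  ],
)

```text
clock: 8.23
tool_pos: [0.6278, -0.0264, 0.127]
orientation: [179.9, -0.1, -138.6]
force: [0.6, -0.6, -1.0]
opening: 0.0395
gripper_force: 30.0
```

Emit:
send_rows(
  plan=[
    [[0,0,0,0,0,39.4],[0,0,0,0,0,39.4],[0,0,0,0,0,39.4],[0,0,0,0,0,39.4],[0,0,0,0,0,39.4],[0,0,0,0,0,39.4],[0,0,0,0,0,39.4],[0,0,0,0,0,39.4]],
  ],
)

```text
clock: 8.9
tool_pos: [0.6268, -0.0293, 0.1274]
orientation: [-180.0, -0.1, -177.5]
force: [1.0, -0.1, -0.7]
opening: 0.0397
gripper_force: 30.0
```

```bash
python3 - <<'E'
from h import *
o=st();to((.6283,-.029,.041),-177.6)
s=snap('wrist');cv2.imwrite('pics/w3.png',s['img'][:,:,::-1])
E
```

```text
{'clock': 8.9, 'joint_pos': [15.114, 20.644, -12.913, -0.023, -56.586, -102.562], 'tool_pos': [0.627, -0.029, 0.127], 'orientation': [-179.988, -0.143, -177.46], 'force': [0.993, -0.087, -0.697], 'opening': 0.04, 'gripper_force': 30.0}
shift cm [-0.18  0.02  8.64] rpy [-1.7999e+02 -1.4000e-01 -1.7746e+02]
turn [-0.01 -0.14  0.14]
```

View pics/w3.png

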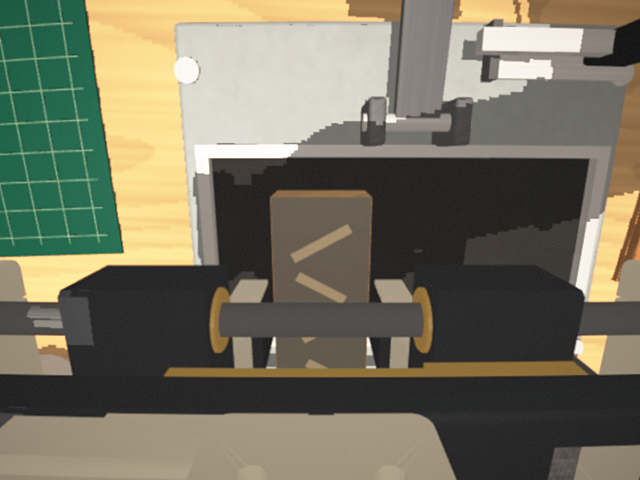

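Wrist view: the held block (lino up, near end at (322,191)) hangs over the bed. The rim's front outer corners are near (197,146) and (609,147), and the plate corner is at (177,24).

```bash
python3 - <<'E'
from h import *
s=snap('wrist')
P={(-.073,-.138):onz(s,197,146,.038),(-.073,.138):onz(s,609,147,.038),(-.15,-.15):onz(s,177,24,.03)}
a=P[(-.073,.138)]-P[(-.073,-.138)];yaw=np.degrees(np.arctan2(-a[0],a[1]));print('yaw',yaw,np.linalg.norm(a[:2]))
r=R.from_euler('z',yaw,degrees=True).as_matrix()[:2,:2]
for k,v in P.items(): print(k,np.round(v,4),'origin',np.round(v[:2]-r@k,4))
print('block end',onz(s,272,195,.1425),onz(s,371,195,.1425));st()
E
```

```text
yaw 2.621650540455495 0.27274475294471506
(-0.073, -0.138) [ 0.56   -0.1123  0.038 ] origin [0.6266 0.0289]
(-0.073, 0.138) [0.5475 0.1602 0.038 ] origin [0.6268 0.0257]
(-0.15, -0.15) [ 0.4853 -0.1255  0.03  ] origin [0.6283 0.0312]
block end [ 0.57773412 -0.04926948  0.1425    ] [ 0.57602578 -0.01082047  0.1425    ]
{'clock': 9.0, 'joint_pos': [15.112, 20.61, -12.88, -0.013, -56.599, -102.568], 'tool_pos': [0.627, -0.029, 0.128], 'orientation': [-179.991, -0.089, -177.464], 'force': [0.077, -0.656, -1.131], 'opening': 0.04, 'gripper_force': 2.999}
```

Emit:
send_rows(
  plan=[
    [[0.2,0,2,0,0,0],[0.2,0,4,0,0,0],[0.2,0,6,0,0,0],[0.2,0,7.5,0,0,0],[0.2,0,8.5,0,0,0],[0.2,0,8.7,0,0,0],[0.2,0,8.7,0,0,0],[0.2,0,8.7,0,0,0]],
  ],
)

```text
clock: 9.67
tool_pos: [0.6262, -0.0292, 0.0427]
orientation: [-180.0, 0.1, -177.5]
force: [0.8, 0.1, -1.1]
opening: 0.0398
gripper_force: 30.0
```

Emit:
send_rows(
  plan=[
    [[0,0,0.25,0,0,0],[0,0,0.4,0,0,0],[0,0,0.4,0,0,0],[0,0,0.4,0,0,0]],
  ],
)

```text
clock: 10.0
tool_pos: [0.6258, -0.0292, 0.0384]
orientation: [180.0, 0.0, -177.6]
force: [0.5, 0.1, -1.1]
opening: 0.0398
gripper_force: 30.0
```

Emit:
send_rows(
  plan=[
    [[0,0,0,0,0,0],[0,0,0,0,0,0],[0,0,0,0,0,0],[0,0,0,0,0,0],[0,0,-3,0,0,0],[0,0,-6,0,0,0],[0,0,-9,0,0,0],[0,0,-13,0,0,0]],
  ],
  fingers=0.72,
)

```text
clock: 10.67
tool_pos: [0.6243, -0.0293, 0.1675]
orientation: [-180.0, -0.2, -177.6]
force: [1.3, 0.5, -0.5]
opening: 0.0629
gripper_force: 0.0
```

```bash
python3 - <<'E'
from h import *
o=st();s=snap('top','t3.png');blocks(s);to((.384,-.2905,.17),-80.3)
E
```

```text
{'clock': 10.667, 'joint_pos': [15.159, 18.435, -10.437, -0.04, -61.324, -102.743], 'tool_pos': [0.624, -0.029, 0.168], 'orientation': [-179.991, -0.199, -177.603], 'force': [1.286, 0.457, -0.466], 'opening': 0.063, 'gripper_force': 0.0}
blk px (434, 276, 36, 24) ctr [ 0.3871 -0.2895] size [0.05  0.095] ang 10.0
shift cm [ 25.62 -25.01   0.56] rpy [-179.96    0.56 -177.5 ]
turn [ -0.5    0.38 -97.2 ]
```

Emit:
send_rows(
  plan=[
    [[25.6,-25,0,0,0,-50],[25.6,-25,0,0,0,-50],[25.6,-25,0,0,0,-50],[25.6,-25,0,0,0,-50],[25.6,-25,0,0,0,-50],[25.6,-25,0,0,0,-50],[25.6,-25,0,0,0,-50],[25.6,-25,0,0,0,-50]],
  ],
)

```text
clock: 11.38
tool_pos: [0.399, -0.2699, 0.1684]
orientation: [-179.9, 0.0, -127.1]
force: [1.0, -0.3, 0.2]
opening: 0.0627
gripper_force: 0.0
```

Emit:
send_rows(
  plan=[
    [[0,0,0,0,0,-47.2],[0,0,0,0,0,-47.2],[0,0,0,0,0,-47.2],[0,0,0,0,0,-47.2],[0,0,0,0,0,-47.2],[0,0,0,0,0,-47.2],[0,0,0,0,0,-47.2],[0,0,0,0,0,-47.2]],
  ],
)

```text
clock: 12.05
tool_pos: [0.4002, -0.2689, 0.1681]
orientation: [-180.0, -0.0, -80.2]
force: [-0.1, 0.1, -0.3]
opening: 0.063
gripper_force: 0.0
```

```bash
python3 - <<'E'
from h import *
o=st();s=snap('wrist');to((.384,-.2905,.0095),-80.3);cv2.imwrite('pics/w4.png',s['img'][:,:,::-1])
E
```

```text
{'clock': 12.05, 'joint_pos': [-10.456, 5.054, -27.865, 0.003, -57.052, 20.264], 'tool_pos': [0.4, -0.269, 0.168], 'orientation': [-179.974, -0.013, -80.19], 'force': [-0.116, 0.118, -0.325], 'opening': 0.063, 'gripper_force': 0.0}
shift cm [ 1.86  1.96 15.85] rpy [-1.7998e+02 -1.0000e-02 -8.0470e+01]
turn [-0.02 -0.01 -0.17]
```

View pics/w4.png

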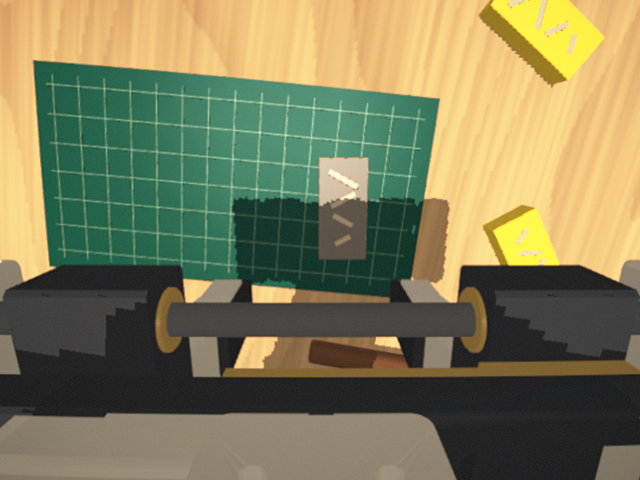

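The block is centred at about (343,208) with its long side vertical in the picture. Two yellow look-alikes sit off the mat, and the brayer handle is below the gripper.

```bash
python3 - <<'E'
from h import *
s=snap('wrist');p=[onz(s,*q,.025) for q in((320,158),(367,158),(366,259),(320,259))]
c=np.mean(p,0);d=p[0]-p[3]
print(np.round(p,4),c,'long ang',np.degrees(np.arctan2(d[1],d[0])),'yel',onz(s,520,240,.025),'brayer handle',onz(s,315,350,.03))
to((*c[:2],.0095),np.degrees(np.arctan2(d[1],d[0])))
E
```

```text
[[ 0.4106 -0.3282  0.025 ]
 [ 0.3735 -0.3344  0.025 ]
 [ 0.358  -0.2519  0.025 ]
 [ 0.3967 -0.2454  0.025 ]] [ 0.38469202 -0.28996485  0.025     ] long ang -80.5129773662066 yel [ 0.23187072 -0.28996316  0.025     ] brayer handle [ 0.38733132 -0.16203098  0.03      ]
shift cm [ 1.82  1.88 15.85] rpy [-1.7998e+02 -1.0000e-02 -8.0550e+01]
turn [-0.02 -0.01 -0.03]
```

Emit:
send_rows(
  plan=[
    [[1.8,1.9,3,0,0,0],[1.8,1.9,6,0,0,0],[1.8,1.9,9,0,0,0],[1.8,1.9,12,0,0,0],[1.8,1.9,14,0,0,0],[1.8,1.9,15.6,0,0,0],[1.8,1.9,15.6,0,0,0],[1.8,1.9,15.6,0,0,0]],
  ],
)

```text
clock: 12.82
tool_pos: [0.384, -0.2897, 0.0116]
orientation: [179.9, 0.0, -80.5]
force: [0.3, -0.5, 0.2]
opening: 0.0633
gripper_force: 0.0
```

Emit:
send_rows(
  plan=[
    [[0,0,0,0,0,0],[0,0,0,0,0,0],[0,0,0,0,0,0],[0,0,0,0,0,0],[0,0,0,0,0,0],[0,0,0,0,0,0]],
  ],
  fingers=0,
)

```text
clock: 13.32
tool_pos: [0.3851, -0.2899, 0.0129]
orientation: [-179.9, -0.0, -80.4]
force: [0.3, 2.1, 6.9]
opening: 0.0394
gripper_force: 30.0
```

Emit:
send_rows(
  plan=[
    [[0,0,-3,0,0,0],[0,0,-6,0,0,0],[0,0,-9,0,0,0],[0,0,-12,0,0,0],[0,0,-14,0,0,0],[0,0,-14,0,0,0],[0,0,-14,0,0,0]],
  ],
)

```text
clock: 13.9
tool_pos: [0.385, -0.2898, 0.1532]
orientation: [-179.8, -0.1, -80.4]
force: [-0.3, -0.2, -0.9]
opening: 0.0398
gripper_force: 30.0
```

```bash
python3 - <<'E'
from h import *
o=st();to((.625,.083,.15),-177.6)
E
```

```text
{'clock': 13.9, 'joint_pos': [-13.531, 5.846, -29.174, -0.016, -54.801, 23.142], 'tool_pos': [0.385, -0.29, 0.153], 'orientation': [-179.829, -0.059, -80.398], 'force': [-0.257, -0.233, -0.934], 'opening': 0.04, 'gripper_force': 29.999}
shift cm [-32.76 -29.88   0.37] rpy [-1.7983e+02 -6.0000e-02 -8.0400e+01]
turn [-0.18  0.1  97.2 ]
```

Emit:
send_rows(
  plan=[
    [[-32.8,-29.9,0,0,0,50],[-32.8,-29.9,0,0,0,50],[-32.8,-29.9,0,0,0,50],[-32.8,-29.9,0,0,0,50],[-32.8,-29.9,0,0,0,50],[-32.8,-29.9,0,0,0,50],[-32.8,-29.9,0,0,0,50],[-32.8,-29.9,0,0,0,50]],
  ],
)

```text
clock: 14.57
tool_pos: [0.5514, -0.0285, 0.1504]
orientation: [179.9, -0.1, -130.8]
force: [0.5, -1.3, -1.4]
opening: 0.0397
gripper_force: 30.0
```

```bash
python3 - <<'E'
from h import *
s=snap('top','t4.png');o=st();to((.625,.083,.15),-177.6)
E
```

```text
{'clock': 14.617, 'joint_pos': [17.703, 13.069, -20.5, 0.006, -56.395, -58.545], 'tool_pos': [0.556, -0.024, 0.15], 'orientation': [-179.977, 0.029, -130.839], 'force': [7.858, 4.366, 0.346], 'opening': 0.04, 'gripper_force': 29.999}
shift cm [-12.58   1.78   0.05] rpy [-1.7998e+02  3.0000e-02 -1.3084e+02]
turn [-1.000e-02  4.000e-02  4.676e+01]
```

Emit:
send_rows(
  plan=[
    [[-12.4,1.8,0,0,0,46.8],[-12.4,1.8,0,0,0,46.8],[-12.4,1.8,0,0,0,46.8],[-12.4,1.8,0,0,0,46.8],[-12.4,1.8,0,0,0,46.8],[-12.4,1.8,0,0,0,46.8],[-12.4,1.8,0,0,0,46.8],[-12.4,1.8,0,0,0,46.8]],
  ],
)

```text
clock: 15.28
tool_pos: [0.6174, 0.0757, 0.15]
orientation: [-180.0, -0.2, -177.4]
force: [-0.7, -0.2, -0.3]
opening: 0.0397
gripper_force: 30.0
```

```bash
python3 - <<'E'
from h import *
s=snap('wrist','w5.png');o=st();to((.625,.083,.0415),-177.6)
E
```

```text
{'clock': 15.333, 'joint_pos': [24.927, 19.002, -12.067, -0.023, -59.086, -112.015], 'tool_pos': [0.618, 0.076, 0.15], 'orientation': [-179.96, -0.152, -177.1], 'force': [0.075, -0.272, -0.192], 'opening': 0.039, 'gripper_force': 30.0}
shift cm [-0.81  0.7  10.87] rpy [-1.7996e+02 -1.5000e-01 -1.7710e+02]
turn [-0.04 -0.15  0.5 ]
```

View pics/w5.png

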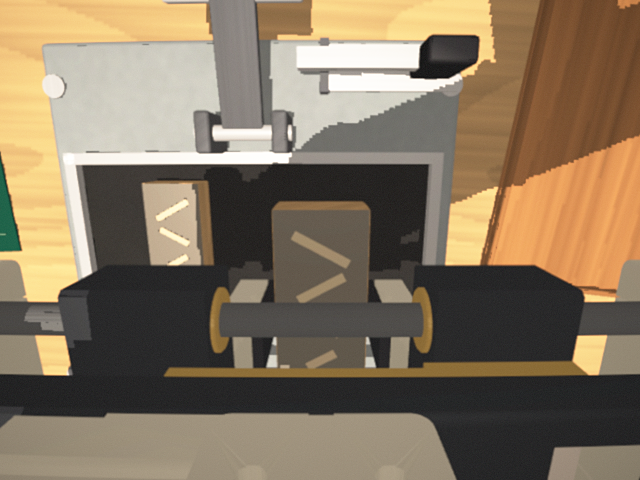

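Block A lies flat in the bed at (175,225), and block B is held beside it, lino up. I'll place it now.

Emit:
send_rows(
  plan=[
    [[-0.7,0.7,3,0,0,0.3],[-0.7,0.7,6,0,0,0.3],[-0.7,0.7,8,0,0,0.3],[-0.7,0.7,9.5,0,0,0.3],[-0.7,0.7,10.4,0,0,0.3],[-0.7,0.7,10.7,0,0,0.3],[-0.7,0.7,10.7,0,0,0.3],[-0.7,0.7,10.7,0,0,0.3]],
  ],
)

```text
clock: 16.0
tool_pos: [0.6256, 0.0833, 0.0457]
orientation: [180.0, 0.0, -177.4]
force: [0.4, 0.7, 0.2]
opening: 0.0396
gripper_force: 30.0
```

```bash
python3 - <<'E'
from h import *
o=st();to((.625,.083,.0415),-177.6)
E
```

```text
{'clock': 16.0, 'joint_pos': [25.285, 25.836, -17.237, 0.02, -46.879, -112.731], 'tool_pos': [0.626, 0.083, 0.046], 'orientation': [179.995, 0.05, -177.432], 'force': [0.352, 0.726, 0.155], 'opening': 0.04, 'gripper_force': 29.999}
shift cm [ 0.06 -0.02  0.42] rpy [ 1.8000e+02  5.0000e-02 -1.7743e+02]
turn [0.   0.05 0.17]
```

Emit:
send_rows(
  plan=[
    [[0,0,0.25,0,0,0.1],[0,0,0.4,0,0,0.1],[0,0,0.4,0,0,0.1],[0,0,0.4,0,0,0.1]],
  ],
)

```text
clock: 16.33
tool_pos: [0.6252, 0.0833, 0.0414]
orientation: [180.0, 0.0, -177.6]
force: [-0.6, -0.3, 0.1]
opening: 0.0394
gripper_force: 30.0
```

Emit:
send_rows(
  plan=[
    [[0,0,0,0,0,0],[0,0,0,0,0,0],[0,0,0,0,0,0],[0,0,0,0,0,0],[0,0,-3,0,0,0],[0,0,-6,0,0,0],[0,0,-9,0,0,0],[0,0,-13,0,0,0]],
  ],
  fingers=0.65,
)

```text
clock: 17.0
tool_pos: [0.6237, 0.0828, 0.1705]
orientation: [-180.0, -0.2, -177.6]
force: [1.2, 0.4, -0.4]
opening: 0.0573
gripper_force: 0.0
```

Emit:
send_rows(
  plan=[
    [[19.3,-5.7,0,0,0,0],[19.3,-5.7,0,0,0,0],[19.3,-5.7,0,0,0,0],[19.3,-5.7,0,0,0,0],[19.3,-5.7,0,0,0,0],[19.3,-5.7,0,0,0,0],[19.3,-5.7,0,0,0,0],[19.3,-5.7,0,0,0,0]],
  ],
  fingers=0,
)

```text
clock: 17.67
tool_pos: [0.4352, 0.0184, 0.1718]
orientation: [180.0, 0.1, -177.6]
force: [-0.0, 0.5, -0.7]
opening: 0.0094
gripper_force: 0.0
```

```bash
python3 - <<'E'
from h import *
o=st();to((.436,.018,.087),-177.6);s=snap('top');cv2.imwrite('pics/t5.png',cv2.resize(s['img'][120:312,178:434][:,:,::-1],(800,600),interpolation=2))
E
```

```text
{'clock': 17.667, 'joint_pos': [28.556, 0.022, -32.708, 0.019, -57.153, -116.13], 'tool_pos': [0.435, 0.018, 0.172], 'orientation': [179.963, 0.112, -177.563], 'force': [-0.021, 0.466, -0.686], 'opening': 0.009, 'gripper_force': 0.0}
shift cm [-0.06 -0.05  8.48] rpy [ 1.7996e+02  1.1000e-01 -1.7756e+02]
turn [0.04 0.11 0.04]
```

View pics/t5.png

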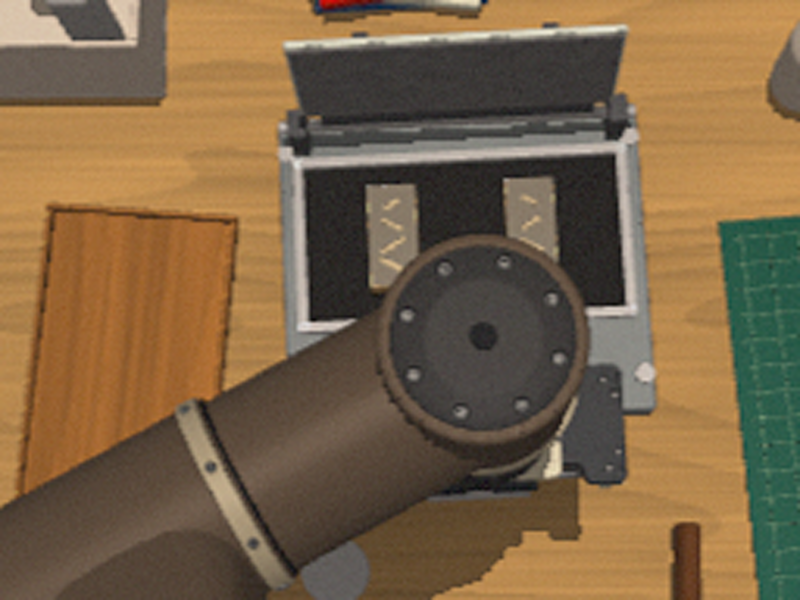

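Both blocks lie flat inside the bed at crop (392,237) and (530,215), clear of the rim and each other. Next is the pedal.

Emit:
send_rows(
  plan=[
    [[0,0,3,0,0,0],[0,0,6,0,0,0],[0,0,8,0,0,0],[0,0,9,0,0,0],[0,0,10,0,0,0],[0,0,11,0,0,0],[0,0,11.8,0,0,0],[0,0,12.4,0,0,0]],
  ],
)

```text
clock: 18.38
tool_pos: [0.4352, 0.0181, 0.0462]
orientation: [-179.9, -0.1, -177.6]
force: [-3.5, -2.1, 12.4]
opening: 0.0005
gripper_force: 6.3
```

Emit:
send_rows(
  plan=[
    [[0,0,0.1,0,0,0],[0,0,0.2,0,0,0],[0,0,0.3,0,0,0],[0,0,0.3,0,0,0],[0,0,0.3,0,0,0]],
  ],
)

```text
clock: 18.8
tool_pos: [0.4354, 0.018, 0.0454]
orientation: [-179.9, -0.0, -177.5]
force: [-12.8, -0.4, 35.1]
opening: 0.0003
gripper_force: 18.3
```

```bash
python3 - <<'E'
from h import *
o=st();s=snap('scene');cv2.imwrite('pics/s6.png',cv2.resize(s['img'][170:320,250:450][:,:,::-1],(800,600),interpolation=2))
E
```

```text
{'clock': 18.8, 'joint_pos': [28.535, 10.394, -42.004, 0.09, -37.683, -116.13], 'tool_pos': [0.435, 0.018, 0.045], 'orientation': [-179.915, -0.049, -177.524], 'force': [-12.825, -0.362, 35.123], 'opening': 0.0, 'gripper_force': 18.286}
```

View pics/s6.png

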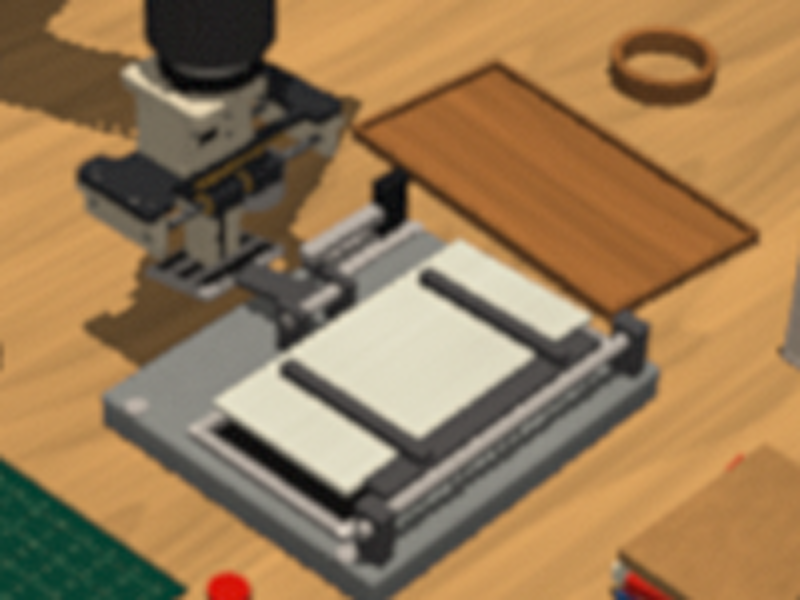

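The platen is shut and the pedal is at its stop (force has jumped to 35 N). I'll ease slightly, hold for over 2 s, then lift.

Emit:
send_rows(
  plan=[
    [[0,0,-0.1,0,0,0],[0,0,-0.1,0,0,0],[0,0,-0.1,0,0,0],[0,0,-0.1,0,0,0],[0,0,-0.1,0,0,0],[0,0,-0.1,0,0,0],[0,0,-0.1,0,0,0],[0,0,-0.1,0,0,0]],
  ],
)

```text
clock: 19.52
tool_pos: [0.4353, 0.018, 0.0456]
orientation: [-179.9, -0.1, -177.6]
force: [-7.5, -0.8, 22.7]
opening: 0.0003
gripper_force: 11.6
```

Emit:
send_rows(
  plan=[
    [[0,0,0,0,0,0],[0,0,0,0,0,0],[0,0,0,0,0,0],[0,0,0,0,0,0],[0,0,0,0,0,0],[0,0,0,0,0,0],[0,0,0,0,0,0],[0,0,0,0,0,0]],
  ],
)

```text
clock: 20.18
tool_pos: [0.4354, 0.018, 0.0456]
orientation: [-179.9, -0.1, -177.5]
force: [-8.9, -0.9, 21.6]
opening: 0.0005
gripper_force: 11.6
```

Emit:
send_rows(
  plan=[
    [[0,0,0,0,0,0],[0,0,0,0,0,0],[0,0,0,0,0,0],[0,0,0,0,0,0],[0,0,0,0,0,0],[0,0,0,0,0,0],[0,0,0,0,0,0],[0,0,0,0,0,0]],
  ],
)

```text
clock: 20.85
tool_pos: [0.4354, 0.018, 0.0457]
orientation: [-179.9, -0.1, -177.6]
force: [-7.5, -1.7, 23.1]
opening: 0.0001
gripper_force: 11.6
```

Emit:
send_rows(
  plan=[
    [[0,0,0,0,0,0],[0,0,0,0,0,0],[0,0,0,0,0,0],[0,0,0,0,0,0],[0,0,0,0,0,0],[0,0,0,0,0,0],[0,0,0,0,0,0],[0,0,0,0,0,0]],
  ],
)

```text
clock: 21.52
tool_pos: [0.4354, 0.018, 0.0456]
orientation: [-179.9, -0.1, -177.6]
force: [-7.6, -1.6, 22.9]
opening: 0.0005
gripper_force: 11.6
```

Emit:
send_rows(
  plan=[
    [[0,0,-0.8,0,0,0],[0,0,-1.6,0,0,0],[0,0,-2.4,0,0,0],[0,0,-3.2,0,0,0],[0,0,-4,0,0,0],[0,0,-5,0,0,0],[0,0,-8,0,0,0],[0,0,-11,0,0,0]],
  ],
)

```text
clock: 22.18
tool_pos: [0.4337, 0.0178, 0.1556]
orientation: [-180.0, -0.1, -177.6]
force: [1.2, 0.8, 0.4]
opening: 0.0
gripper_force: 0.0
```

```bash
cat >> h.py <<'E'
def bedblocks(s,name='bed'):
    """lino-coloured patches inside the dark bed, top face z=.053"""
    im=s['img'];m=np.zeros(im.shape[:2],np.uint8)
    q=np.array([proj(s,[*(np.array([.627,.0265])+R.from_euler('z',2.5,degrees=True).as_matrix()[:2,:2]@p),.034]) for p in((.06,-.125),(.06,.125),(-.06,.125),(-.06,-.125))],np.int32)
    cv2.fillPoly(m,[q],255);g=im.min(2);b=((g>60)&(m>0)).astype(np.uint8)
    b=cv2.morphologyEx(b,cv2.MORPH_OPEN,np.ones((3,3)))
    for c in cv2.findContours(b,0,2)[0]:
        if cv2.contourArea(c)<100: continue
        w=np.array([onz(s,*p,.053)[:2] for p in c[:,0]],np.float32);r=cv2.minAreaRect(w)
        print('blk px',cv2.boundingRect(c),'ctr',np.round(r[0],4),'size',np.round(r[1],3),'ang',round(r[2],1))
E
python3 - <<'E'
from h import *
o=st();s=snap('top','t7.png');bedblocks(s);to((.625,.083,.17),-177.6)
E
```

```text
{'clock': 22.183, 'joint_pos': [28.557, 1.074, -34.034, -0.027, -55.044, -116.136], 'tool_pos': [0.434, 0.018, 0.156], 'orientation': [-179.953, -0.146, -177.594], 'force': [1.215, 0.795, 0.399], 'opening': 0.0, 'gripper_force': 0.0}
blk px (295, 179, 17, 33) ctr [0.622  0.0834] size [0.083 0.041] ang 0.1
blk px (339, 177, 18, 33) ctr [ 0.6263 -0.0295] size [0.085 0.041] ang 2.4
shift cm [-19.03   5.59  -0.67] rpy [ 179.93    0.39 -177.51]
turn [0.07 0.39 0.09]
```

Emit:
send_rows(
  plan=[
    [[-19,5.6,0,0,0,0],[-19,5.6,0,0,0,0],[-19,5.6,0,0,0,0],[-19,5.6,0,0,0,0],[-19,5.6,0,0,0,0],[-19,5.6,3,0,0,0],[-19,5.6,6,0,0,0],[-19,5.6,8,0,0,0]],
  ],
  fingers=0.7,
)

```text
clock: 22.9
tool_pos: [0.6214, 0.0821, 0.0722]
orientation: [-180.0, -0.2, -177.6]
force: [-0.7, -0.3, 0.2]
opening: 0.0483
gripper_force: 0.0
```

```bash
python3 - <<'E'
from h import *
o=st();s=snap('top');bedblocks(s);to((.624,.083,.039),-177.6)
E
```

```text
{'clock': 22.9, 'joint_pos': [25.313, 23.852, -16.245, -0.069, -50.043, -112.9], 'tool_pos': [0.621, 0.082, 0.072], 'orientation': [-179.994, -0.15, -177.632], 'force': [-0.675, -0.339, 0.179], 'opening': 0.048, 'gripper_force': 0.0}
blk px (308, 171, 49, 43) ctr [ 0.635  -0.0091] size [0.133 0.098] ang 56.5
shift cm [-0.52  0.15  2.96] rpy [-179.92   -0.45 -177.67]
turn [-0.08 -0.45 -0.07]
```

Emit:
send_rows(
  plan=[
    [[-0.2,0.1,0,0,0,0],[-0.2,0.1,0,0,0,0],[-0.2,0.1,0,0,0,0],[-0.2,0.1,1.5,0,0,0],[-0.2,0.1,2.9,0,0,0],[-0.2,0.1,3.1,0,0,0],[-0.2,0.1,3.1,0,0,0],[-0.2,0.1,3.1,0,0,0]],
  ],
)

```text
clock: 23.62
tool_pos: [0.6249, 0.0834, 0.0456]
orientation: [180.0, 0.1, -177.6]
force: [0.0, 0.5, 0.1]
opening: 0.0614
gripper_force: 0.0
```

Emit:
send_rows(
  plan=[
    [[0,0,0,0,0,0],[0,0,0,0,0,0],[0,0,0,0,0,0],[0,0,0,0,0,0],[0,0,0,0,0,0],[0,0,0,0,0,0]],
  ],
  fingers=0,
)

```text
clock: 24.12
tool_pos: [0.6243, 0.0833, 0.0445]
orientation: [180.0, 0.0, -177.6]
force: [-1.1, 0.5, 3.6]
opening: 0.0394
gripper_force: 30.0
```

Emit:
send_rows(
  plan=[
    [[0,0,-3,0,0,0],[0,0,-6,0,0,0],[0,0,-9,0,0,0],[0,0,-11,0,0,0],[0,0,-11,0,0,0],[0,0,-11,0,0,0]],
  ],
)

```text
clock: 24.62
tool_pos: [0.6245, 0.0835, 0.1552]
orientation: [179.9, 0.1, -177.6]
force: [-0.6, -0.1, -1.7]
opening: 0.0395
gripper_force: 30.0
```

```bash
python3 - <<'E'
from h import *
o=st();r=R.from_euler('z',-4.3,degrees=True).as_matrix()[:2,:2]
for x in(-.07,.07): print(x,np.array([.505,.303])+r@[x,0])
to((*(np.array([.505,.303])+r@[.07,0]),.15),-94.3)
E
```

```text
{'clock': 24.617, 'joint_pos': [25.328, 19.285, -10.945, -0.013, -59.627, -112.914], 'tool_pos': [0.624, 0.083, 0.155], 'orientation': [179.934, 0.127, -177.593], 'force': [-0.602, -0.144, -1.668], 'opening': 0.04, 'gripper_force': 29.999}
-0.07 [0.43519704 0.30824851]
0.07 [0.57480296 0.29775149]
shift cm [ 4.07 21.62  0.53] rpy [ 1.7993e+02  1.3000e-01 -1.7759e+02]
turn [-4.000e-02  1.500e-01 -8.329e+01]
```

Emit:
send_rows(
  plan=[
    [[4.1,21.6,0,0,0,-45],[4.1,21.6,0,0,0,-45],[4.1,21.6,0,0,0,-45],[4.1,21.6,0,0,0,-45],[4.1,21.6,0,0,0,-45],[4.1,21.6,0,0,0,-45],[4.1,21.6,0,0,0,-45],[4.1,21.6,0,0,0,-45]],
  ],
)

```text
clock: 25.28
tool_pos: [0.5727, 0.2981, 0.1519]
orientation: [180.0, -0.2, -132.4]
force: [0.4, -0.9, -1.6]
opening: 0.0393
gripper_force: 30.0
```

Emit:
send_rows(
  plan=[
    [[0,0,0,0,0,-38.3],[0,0,0,0,0,-38.3],[0,0,0,0,0,-38.3],[0,0,0,0,0,-38.3],[0,0,0,0,0,-38.3],[0,0,0,0,0,-38.3],[0,0,0,0,0,-38.3]],
  ],
)

```text
clock: 25.87
tool_pos: [0.5737, 0.2961, 0.1528]
orientation: [179.9, -0.1, -94.3]
force: [0.2, -0.3, -1.0]
opening: 0.0398
gripper_force: 30.0
```

```bash
python3 - <<'E'
from h import *
s=snap('wrist','w8.png');o=st();to((.5748,.2978,.0205),-94.3)
E
```

```text
{'clock': 25.917, 'joint_pos': [44.58, 20.9, -8.816, -0.015, -60.387, -49.074], 'tool_pos': [0.574, 0.296, 0.153], 'orientation': [179.922, -0.07, -94.501], 'force': [-0.105, 0.979, -0.974], 'opening': 0.04, 'gripper_force': 29.999}
shift cm [-0.18 -0.11 13.24] rpy [ 1.7992e+02 -7.0000e-02 -9.4500e+01]
turn [ 0.08 -0.07 -0.2 ]
```

View pics/w8.png

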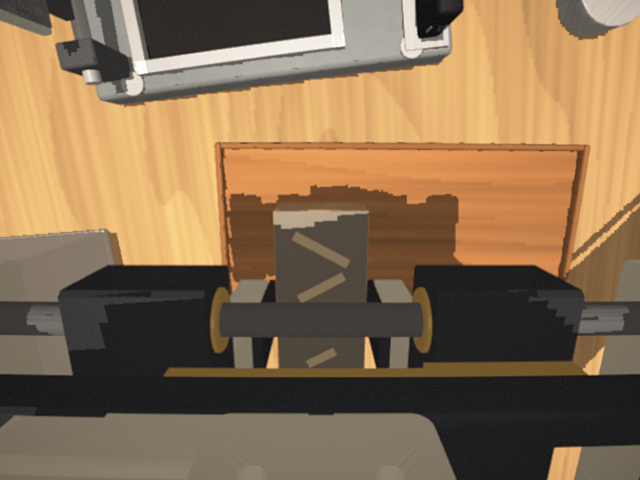

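The held block (lino up) is inside the tray outline; tray corners are at (218,144) and (588,147). The grey box corner is at (115,232) on the left.

```bash
python3 - <<'E'
from h import *
s=snap('wrist');print(onz(s,218,144,.014),onz(s,588,147,.014));st()
t=snap('top')
for z in(0,.05,.1): print(z,onz(t,231,152,z),onz(t,231,134,z),'wr',onz(s,115,232,z))
E
```

```text
[0.64761441 0.21879806 0.014     ] [0.35550266 0.243047   0.014     ]
{'clock': 25.967, 'joint_pos': [44.589, 20.894, -8.802, -0.013, -60.387, -49.104], 'tool_pos': [0.574, 0.296, 0.153], 'orientation': [179.937, -0.056, -94.521], 'force': [0.987, -0.686, -1.305], 'opening': 0.04, 'gripper_force': 29.999}
0 [0.75457201 0.27817923 0.        ] [0.80490974 0.27921061 0.        ] wr [0.7523509  0.28410053 0.        ]
0.05 [0.73738255 0.26863824 0.05      ] [0.78581245 0.26963052 0.05      ] wr [0.72269127 0.27571609 0.05      ]
0.1 [0.7201931  0.25909724 0.1       ] [0.76671517 0.26005043 0.1       ] wr [0.69303165 0.26733165 0.1       ]
```

Emit:
send_rows(
  plan=[
    [[-0.6,0,3,0,0,0.2],[-0.6,0,6,0,0,0.2],[-0.6,0,9,0,0,0.2],[-0.6,0,11,0,0,0.2],[-0.6,0,12.4,0,0,0.2],[-0.6,0,12.9,0,0,0.2],[-0.6,0,12.9,0,0,0.2],[-0.6,0,12.9,0,0,0.2]],
  ],
)

```text
clock: 26.68
tool_pos: [0.5748, 0.3033, 0.0254]
orientation: [-180.0, 0.0, -94.5]
force: [-0.1, 0.3, -0.8]
opening: 0.0398
gripper_force: 30.0
```

```bash
python3 - <<'E'
from h import *
st()
E
```

```text
{'clock': 26.683, 'joint_pos': [44.995, 28.66, -15.554, 0.021, -45.772, -49.538], 'tool_pos': [0.575, 0.303, 0.025], 'orientation': [-179.979, 0.001, -94.528], 'force': [-0.15, 0.29, -0.795], 'opening': 0.04, 'gripper_force': 29.999}
```

Emit:
send_rows(
  plan=[
    [[0,0,0.3,0,0,0],[0,0,0.45,0,0,0],[0,0,0.45,0,0,0],[0,0,0.45,0,0,0]],
  ],
)

```text
clock: 27.02
tool_pos: [0.5746, 0.3034, 0.0211]
orientation: [-180.0, 0.0, -94.5]
force: [-0.3, 1.0, -0.9]
opening: 0.0394
gripper_force: 30.0
```

Emit:
send_rows(
  plan=[
    [[0,0,0,0,0,0],[0,0,0,0,0,0],[0,0,0,0,0,0],[0,0,0,0,0,0],[0,0,-3,0,0,0],[0,0,-6,0,0,0],[0,0,-10,0,0,0],[0,0,-14,0,0,0]],
  ],
  fingers=0.72,
)

```text
clock: 27.68
tool_pos: [0.5739, 0.3027, 0.1614]
orientation: [179.9, -0.1, -94.5]
force: [0.7, 0.2, 0.9]
opening: 0.0633
gripper_force: 0.0
```

Emit:
send_rows(
  plan=[
    [[32.7,-7.6,0,0,0,45],[32.7,-7.6,0,0,0,45],[32.7,-7.6,0,0,0,45],[32.7,-7.6,0,0,0,45],[32.7,-7.6,0,0,0,45],[32.7,-7.6,0,0,0,45],[32.7,-7.6,0,0,0,45],[32.7,-7.6,0,0,0,45]],
  ],
)

```text
clock: 28.35
tool_pos: [0.6242, -0.0283, 0.1609]
orientation: [-180.0, 0.0, -139.6]
force: [0.3, -1.1, 0.3]
opening: 0.0629
gripper_force: 0.0
```

Emit:
send_rows(
  plan=[
    [[0,0,0,0,0,38.3],[0,0,0,0,0,38.3],[0,0,0,0,0,38.3],[0,0,0,0,0,38.3],[0,0,0,0,0,38.3],[0,0,0,0,0,38.3],[0,0,0,0,0,38.3]],
  ],
)

```text
clock: 28.93
tool_pos: [0.6242, -0.0264, 0.1605]
orientation: [180.0, 0.0, -177.9]
force: [-0.2, 0.4, -0.1]
opening: 0.0634
gripper_force: 0.0
```

```bash
python3 - <<'E'
from h import *
s=snap('wrist','w9.png');o=st();to((.6258,-.0292,.042),-177.6)
t=snap('top');a=s['img'];b=cv2.resize(t['img'][170:320,170:330],(426,400),interpolation=2)
cv2.imwrite('pics/m9.png',np.hstack([a[:400,200:520] if 0 else cv2.resize(a,(374,400))[:, :],b])[:,:,::-1])
E
```

```text
{'clock': 28.983, 'joint_pos': [15.458, 18.637, -11.149, -0.002, -60.213, -103.173], 'tool_pos': [0.624, -0.026, 0.161], 'orientation': [179.998, 0.0, -177.716], 'force': [0.182, 0.622, -1.305], 'opening': 0.063, 'gripper_force': 0.0}
shift cm [-0.15 -0.29 11.85] rpy [ 180.      0.   -177.72]
turn [ 0.    0.   -0.12]
```

View pics/m9.png

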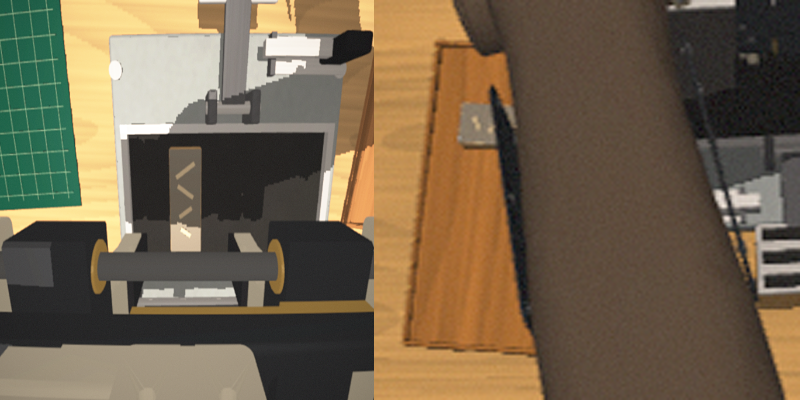

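Block A is still flat in the bed, centred under the gripper at (185,200). Block B lies in the tray at (490,125) in the right half.

Emit:
send_rows(
  plan=[
    [[-0.2,-0.2,3,0,0,0],[-0.2,-0.2,6,0,0,0],[-0.2,-0.2,8.5,0,0,0],[-0.2,-0.2,10.5,0,0,0],[-0.2,-0.2,11.6,0,0,0],[-0.2,-0.2,11.6,0,0,0],[-0.2,-0.2,11.6,0,0,0]],
  ],
)

```text
clock: 29.62
tool_pos: [0.6266, -0.0283, 0.0446]
orientation: [-180.0, -0.0, -177.7]
force: [-0.5, 0.2, 0.4]
opening: 0.0629
gripper_force: 0.0
```

Emit:
send_rows(
  plan=[
    [[0,0,0,0,0,0],[0,0,0,0,0,0],[0,0,0,0,0,0],[0,0,0,0,0,0],[0,0,0,0,0,0],[0,0,0,0,0,0]],
  ],
  fingers=0,
)

```text
clock: 30.12
tool_pos: [0.6268, -0.0282, 0.0455]
orientation: [180.0, 0.1, -177.8]
force: [-1.8, 1.3, 6.2]
opening: 0.0395
gripper_force: 30.0
```

Emit:
send_rows(
  plan=[
    [[0,0,-3,0,0,0],[0,0,-6,0,0,0],[0,0,-9,0,0,0],[0,0,-11,0,0,0],[0,0,-11,0,0,0],[0,0,-11,0,0,0]],
  ],
)

```text
clock: 30.62
tool_pos: [0.6267, -0.028, 0.1556]
orientation: [179.9, 0.1, -177.8]
force: [-0.2, 0.9, -2.5]
opening: 0.0393
gripper_force: 30.0
```

```bash
python3 - <<'E'
from h import *
o=st();to((.436,.313,.152),-94.4)
E
```

```text
{'clock': 30.617, 'joint_pos': [15.229, 19.03, -11.259, -0.022, -59.569, -103.01], 'tool_pos': [0.627, -0.028, 0.156], 'orientation': [179.95, 0.134, -177.792], 'force': [-0.229, 0.925, -2.517], 'opening': 0.039, 'gripper_force': 29.999}
shift cm [17.75 34.81  0.35] rpy [ 1.7995e+02  1.3000e-01 -1.7779e+02]
turn [-6.000e-02  1.500e-01 -8.339e+01]
```

Emit:
send_rows(
  plan=[
    [[17.7,34.8,0,0,0,-45],[17.7,34.8,0,0,0,-45],[17.7,34.8,0,0,0,-45],[17.7,34.8,0,0,0,-45],[17.7,34.8,0,0,0,-45],[17.7,34.8,0,0,0,-45],[17.7,34.8,0,0,0,-45],[17.7,34.8,0,0,0,-45]],
  ],
)

```text
clock: 31.28
tool_pos: [0.4617, 0.2636, 0.153]
orientation: [180.0, -0.1, -132.6]
force: [1.0, 0.5, -2.1]
opening: 0.0391
gripper_force: 30.0
```

```bash
python3 - <<'E'
from h import *
snap('wrist');o=st();to((.436,.313,.152),-94.4)
E
```

```text
{'clock': 31.333, 'joint_pos': [51.377, 10.775, -23.085, -0.091, -56.159, -93.931], 'tool_pos': [0.46, 0.269, 0.153], 'orientation': [179.926, -0.024, -132.604], 'force': [-2.912, 4.009, -1.361], 'opening': 0.04, 'gripper_force': 29.999}
shift cm [-1.63  4.73  0.13] rpy [ 1.7993e+02 -2.0000e-02 -1.3260e+02]
turn [  0.08   0.   -38.2 ]
```

Emit:
send_rows(
  plan=[
    [[-1.6,4.6,0,0,0,-38.2],[-1.6,4.6,0,0,0,-38.2],[-1.6,4.6,0,0,0,-38.2],[-1.6,4.6,0,0,0,-38.2],[-1.6,4.6,0,0,0,-38.2],[-1.6,4.6,0,0,0,-38.2],[-1.6,4.6,0,0,0,-38.2],[-1.6,4.6,0,0,0,-38.2]],
  ],
)

```text
clock: 32.0
tool_pos: [0.4404, 0.3051, 0.1532]
orientation: [179.9, -0.1, -94.7]
force: [-0.5, -0.8, -0.8]
opening: 0.0393
gripper_force: 30.0
```

```bash
python3 - <<'E'
from h import *
snap('wrist');o=st();to((.436,.313,.022),-94.4)
E
```

```text
{'clock': 32.05, 'joint_pos': [55.674, 11.093, -22.657, -0.019, -56.351, -60.382], 'tool_pos': [0.441, 0.305, 0.154], 'orientation': [179.936, -0.081, -94.719], 'force': [0.384, -0.512, -0.274], 'opening': 0.039, 'gripper_force': 29.999}
shift cm [-0.75  0.5  13.15] rpy [ 1.7994e+02 -8.0000e-02 -9.4720e+01]
turn [ 0.06 -0.08 -0.32]
```

Emit:
send_rows(
  plan=[
    [[-0.6,0.4,3,0,0,0],[-0.6,0.4,6,0,0,0],[-0.6,0.4,9,0,0,0],[-0.6,0.4,11,0,0,0],[-0.6,0.4,12.4,0,0,0],[-0.6,0.4,12.8,0,0,0],[-0.6,0.4,12.8,0,0,0],[-0.6,0.4,12.8,0,0,0]],
  ],
)

```text
clock: 32.72
tool_pos: [0.4377, 0.3122, 0.0269]
orientation: [-180.0, -0.0, -94.6]
force: [-1.1, -0.2, -0.0]
opening: 0.0398
gripper_force: 30.0
```

```bash
python3 - <<'E'
from h import *
st()
E
```

```text
{'clock': 32.717, 'joint_pos': [56.408, 20.238, -30.389, 0.019, -39.366, -61.038], 'tool_pos': [0.438, 0.312, 0.027], 'orientation': [-179.986, -0.0, -94.614], 'force': [-1.132, -0.242, -0.015], 'opening': 0.04, 'gripper_force': 30.0}
```

Emit:
send_rows(
  plan=[
    [[0,0,0.3,0,0,0],[0,0,0.5,0,0,0],[0,0,0.5,0,0,0],[0,0,0.5,0,0,0]],
  ],
)

```text
clock: 33.05
tool_pos: [0.4376, 0.3122, 0.022]
orientation: [-180.0, 0.0, -94.6]
force: [-0.2, -1.0, -1.2]
opening: 0.0396
gripper_force: 30.0
```

Emit:
send_rows(
  plan=[
    [[0,0,0,0,0,0],[0,0,0,0,0,0],[0,0,0,0,0,0],[0,0,0,0,0,0],[0,0,-3,0,0,0],[0,0,-6,0,0,0],[0,0,-10,0,0,0],[0,0,-14,0,0,0]],
  ],
  fingers=0.7,
)

```text
clock: 33.72
tool_pos: [0.437, 0.3114, 0.1627]
orientation: [180.0, -0.1, -94.6]
force: [0.9, 1.1, 0.5]
opening: 0.0611
gripper_force: 0.0
```

Emit:
send_rows(
  plan=[
    [[15.9,-6.5,0,0,0,-7],[15.9,-6.5,0,0,0,-7],[15.9,-6.5,0,0,0,-7],[15.9,-6.5,0,0,0,-7],[15.9,-6.5,0,0,0,-7],[15.9,-6.5,0,0,0,-7],[15.9,-6.5,0,0,0,-7]],
  ],
  fingers=0.5,
)

```text
clock: 34.3
tool_pos: [0.4897, 0.1479, 0.1616]
orientation: [-180.0, 0.0, -87.7]
force: [-0.6, 0.3, -0.0]
opening: 0.0438
gripper_force: 0.0
```

```bash
python3 - <<'E'
from h import *
snap('scene','s10.png');o=st();to((.4905,.148,.054),-87.6)
E
```

```text
{'clock': 34.35, 'joint_pos': [38.896, 8.29, -25.003, -0.003, -56.687, -36.513], 'tool_pos': [0.49, 0.149, 0.162], 'orientation': [-179.986, 0.014, -87.618], 'force': [-0.252, 0.319, -0.484], 'opening': 0.044, 'gripper_force': 0.0}
shift cm [ 0.07 -0.08 10.76] rpy [-1.7999e+02  1.0000e-02 -8.7620e+01]
turn [-0.01  0.01 -0.02]
```

Emit:
send_rows(
  plan=[
    [[0,0,3,0,0,0],[0,0,6,0,0,0],[0,0,8.5,0,0,0],[0,0,10.5,0,0,0],[0,0,10.6,0,0,0],[0,0,10.6,0,0,0]],
  ],
)

```text
clock: 34.85
tool_pos: [0.4889, 0.149, 0.0548]
orientation: [179.9, -0.1, -87.5]
force: [1.0, -0.2, 0.9]
opening: 0.0435
gripper_force: 0.0
```

Emit:
send_rows(
  plan=[
    [[0,0,0,0,0,0],[0,0,0,0,0,0],[0,0,0,0,0,0],[0,0,0,0,0,0],[0,0,0,0,0,0],[0,0,0,0,0,0]],
  ],
  fingers=0,
)

```text
clock: 35.35
tool_pos: [0.4905, 0.1487, 0.0563]
orientation: [-179.9, 0.0, -87.6]
force: [1.5, -0.5, 3.4]
opening: 0.0159
gripper_force: 30.0
```

Emit:
send_rows(
  plan=[
    [[0.8,0,0,0,0,0],[1.6,0,0,0,0,0],[2.4,0,0,0,0,0],[3.2,0,0,0,0,0],[4,0,0,0,0,0],[4.6,0,0,0,0,0],[5.2,0,0,0,0,0],[5.2,0,0,0,0,0]],
  ],
)

```text
clock: 36.02
tool_pos: [0.4928, 0.0981, 0.0564]
orientation: [-179.8, 0.2, -87.6]
force: [-3.4, 11.9, 3.7]
opening: 0.0156
gripper_force: 30.0
```

Emit:
send_rows(
  plan=[
    [[0.2,0,0,0,0,0],[0.2,0,0,0,0,0],[0.2,0,0,0,0,0],[0.2,0,0,0,0,0]],
  ],
)

```text
clock: 36.35
tool_pos: [0.493, 0.0979, 0.0564]
orientation: [-179.8, 0.3, -87.6]
force: [-6.9, 21.2, 6.7]
opening: 0.016
gripper_force: 30.0
```

Emit:
send_rows(
  plan=[
    [[-0.1,0,0,0,0,0],[-0.1,0,0,0,0,0],[-0.1,0,0,0,0,0],[-0.1,0,0,0,0,0],[-0.1,0,-4,0,0,0],[-0.1,0,-8,0,0,0],[-0.1,0,-12,0,0,0],[-0.1,0,-16,0,0,0]],
  ],
  fingers=0.5,
)

```text
clock: 37.02
tool_pos: [0.4911, 0.0945, 0.2171]
orientation: [179.9, -0.0, -87.6]
force: [1.4, 0.7, -0.5]
opening: 0.0434
gripper_force: 0.0
```

Emit:
send_rows(
  plan=[
    [[30,0,0,0,0,0],[30,0,0,0,0,0],[30,0,0,0,0,0],[30,0,0,0,0,0],[30,0,0,0,0,0],[30,0,0,0,0,0],[30,0,0,0,0,0],[30,0,0,0,0,0]],
  ],
)

```text
clock: 37.68
tool_pos: [0.5034, -0.2095, 0.2149]
orientation: [179.9, -0.0, -87.8]
force: [1.4, 0.3, -0.1]
opening: 0.044
gripper_force: 0.0
```

```bash
python3 - <<'E'
from h import *
st();t=snap('top');s=snap('scene')
a=cv2.resize(t['img'][150:330,110:430],(800,450),interpolation=2)
cv2.imwrite('pics/f.png',a[:,:,::-1])
print('grip scene expected',proj(s,[.4945,.0985,.084]))
h=cv2.cvtColor(t['img'],cv2.COLOR_RGB2HSV)[240:256,280:325,2];ys,xs=np.where(h<45);print('grip top px',280+xs.mean(),240+ys.mean())
E
```

```text
{'clock': 37.683, 'joint_pos': [-1.958, 8.867, -16.752, 0.06, -64.47, 4.121], 'tool_pos': [0.503, -0.209, 0.215], 'orientation': [179.907, -0.047, -87.811], 'force': [1.371, 0.276, -0.127], 'opening': 0.044, 'gripper_force': 0.0}
grip scene expected (np.float64(337.20898338725004), np.float64(220.6017538716905))
grip top px 304.66101694915255 247.5084745762712
```

View pics/f.png

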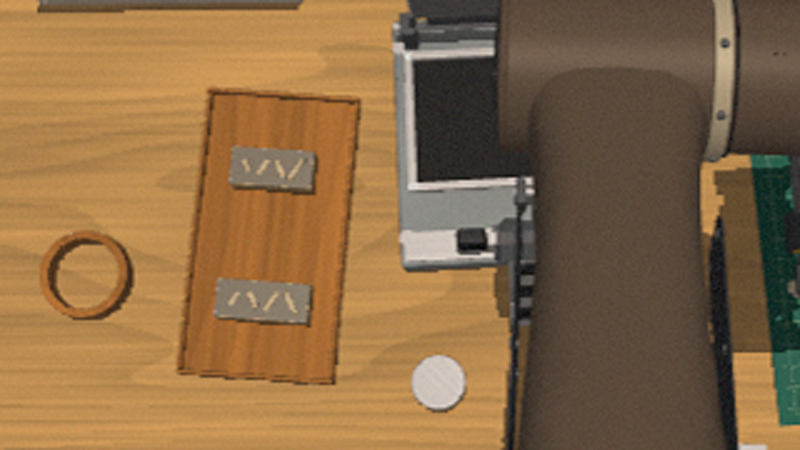

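Both blocks lie flat and lino up in the tray, at (272,170) and (264,302). As a last check, I'll compare the lock grip with the start pictures.

```bash
python3 - <<'E'
from h import *
a=cv2.imread('pics/scene0.png');b=snap('scene','sf.png')['img'][:,:,::-1]
c=cv2.imread('pics/top0.png');d=snap('top')['img'][:,:,::-1]
for n,i,(y,x) in(('s0',a,((208,240),(325,350))),('sf',b,((208,240),(325,350))),('t0',c,((236,256),(284,312))),('tf',d,((236,256),(284,312)))):
    ys,xs=np.where(i[y[0]:y[1],x[0]:x[1]].max(2)<40);print(n,len(xs),xs.min()+x[0],xs.max()+x[0],ys.min()+y[0],ys.max()+y[0],xs.mean()+x[0])
E
```

```text
s0 82 334 340 219 234 337.2926829268293
sf 83 332 339 220 235 335.96385542168673
t0 33 291 302 243 249 296.90909090909093
tf 34 293 304 243 249 298.94117647058823
```

```bash
python3 -c "
from plant import ctrl
print(ctrl.close_job())"
```

```text
the job is handed in; nothing more can be done
None
```

I've handed the job in. The lock was slid out to its end stop. Both blocks on the mat (A and B; there was no third) were laid in the bed and pressed with the pedal held at its stop for about 2.7 s. They then went to the drying tray, flat and lino up, and the lock is back home against its stop.

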